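Put the locked pastry tongs away by length

TASK

Put the washed pastry tongs away: lay each of the three pairs that are locked shut flat inside the steel tray made for its length (short pair in the short tray, medium in the medium, long in the long), lengthwise, either way round. Leave the two pairs that stand open, and the pastry brush, where they lie.

Things in the scene. Friction and masses are not known exactly. Their poses are not given: they have to be found in the camera images.
- short_shut: Stainless short pastry tongs locked SHUT, lying on their side: a slim closed pair 100 mm long, 24 mm wide, 20 mm high, the two flat arms parallel and 24 mm apart over their outer faces at mid-length, jaws touching, a dark clasp across them by the hinge. Locked, so one rigid piece, 35 to 112 g. Origin: mid-length, underside; +x along the pair to the jaws, z up. Lies flat on the table (z = 0).
- medium_shut: Stainless medium pastry tongs locked SHUT, lying on their side: a slim closed pair 130 mm long, 24 mm wide, 20 mm high, the two flat arms parallel and 24 mm apart over their outer faces at mid-length, jaws touching, a dark clasp across them by the hinge. Locked, so one rigid piece, 35 to 112 g. Origin: mid-length, underside; +x along the pair to the jaws, z up. Lies flat on the table (z = 0).
- long_shut: Stainless long pastry tongs locked SHUT, lying on their side: a slim closed pair 160 mm long, 24 mm wide, 20 mm high, the two flat arms parallel and 24 mm apart over their outer faces at mid-length, jaws touching, a dark clasp across them by the hinge. Locked, so one rigid piece, 35 to 112 g. Origin: mid-length, underside; +x along the pair to the jaws, z up. Lies flat on the table (z = 0).
- tray_short: The short one of three shallow dark steel trays, fixed: outside 130 x 56 mm, wall 8 mm high and 3 mm thick, floor 3 mm thick; inside 124 x 50 mm. Origin: centre of its underside, on the table; x along its length, z up.
- tray_medium: The medium one of three shallow dark steel trays, fixed: outside 160 x 56 mm, wall 8 mm high and 3 mm thick, floor 3 mm thick; inside 154 x 50 mm. Origin: centre of its underside, on the table; x along its length, z up.
- tray_long: The long one of three shallow dark steel trays, fixed: outside 190 x 56 mm, wall 8 mm high and 3 mm thick, floor 3 mm thick; inside 184 x 50 mm. Origin: centre of its underside, on the table; x along its length, z up.
- medium_open: Stainless medium pastry tongs standing OPEN in a V, 130 mm long, about 56 mm wide over the parted jaws, 20 mm high. To be left. Origin: mid-length, underside, on the centre line; +x to the jaws.
- long_open: Stainless long pastry tongs standing OPEN in a V, 160 mm long, about 56 mm wide over the parted jaws, 20 mm high. To be left. Origin: mid-length, underside, on the centre line; +x to the jaws.
- brush: Pastry brush lying among the tongs, 150 mm long, up to 36 mm wide, 14 mm high, wooden handle and pale bristles. To be left. Origin: underside near the middle; +x to the bristles.
Things that resemble listed ones, but are neither listed nor needed, are in the scene too. Leave any green or turquoise look-alike of the tray_short alone.

How it is judged (in metres and radians):
At the end, for the whole second after the job is handed in: Each shut pair rests flat (0.1 rad, underside under 7 mm above the tray's) in the tray of its length, centred within 16 mm along and across, aligned within 0.35 rad either way round, released and still; open pairs and brush within 25 mm of where they began (x of short_shut in the frame of tray_short between -0.016 and 0.016 m and y of short_shut in the frame of tray_short between -0.016 and 0.016 m and z of short_shut in the frame of tray_short below 0.007 m and angle between each of short_shut, medium_shut, long_shut's own z axis and vertical below 0.1 rad and angle between the x axis of short_shut and the x axis of tray_short, either way round below 0.35 rad and linear speed of each of short_shut, medium_shut, long_shut below 0.02 m/s and angular speed of each of short_shut, medium_shut, long_shut below 0.2 rad/s and x of medium_shut in the frame of tray_medium between -0.016 and 0.016 m and y of medium_shut in the frame of tray_medium between -0.016 and 0.016 m and z of medium_shut in the frame of tray_medium below 0.007 m and angle between the x axis of medium_shut and the x axis of tray_medium, either way round below 0.35 rad and x of long_shut in the frame of tray_long between -0.016 and 0.016 m and y of long_shut in the frame of tray_long between -0.016 and 0.016 m and z of long_shut in the frame of tray_long below 0.007 m and angle between the x axis of long_shut and the x axis of tray_long, either way round below 0.35 rad and distance of each of medium_open, long_open, brush from where it was at the start of the episode below 0.025 m); the robot touches nothing.
It fails at once if an open pair of tongs or the brush was displaced by more than 25 mm (distance of any of medium_open, long_open, brush from where it was at the start of the episode above 0.025 m).
It also fails if it takes over 77 s, if anything falls off the work surface, if the arm or the gripper's body presses on something with over 40 N, if the wrist force passes 120 N, or if a joint passes its speed limit or range.

ROBOT

A 6-joint arm with a two-finger parallel gripper is mounted at the origin on the work surface. World frame = base frame: x ahead of the robot, y to its left, z up, the work surface at z = 0. Lengths are in mm, angles in rad, forces in N, time in s.
With the tool pointing down it reaches from about 325 to 1000 mm from the base axis. Payload 5.1 kg.
Tool frame: the origin (TCP) lies on the centre line of the jaws, within the pads' length; the fingertips stand ahead of it and the grasp point (between the pads) is the TCP (r.nose_length is the z of the fingertips in the tool frame, in mm); z points along the fingers, y is the line along which they close (so a half turn about z gives the same grasp; the last joint's range is limited). The gripper opens to 85 mm and grips with 20 to 120 N. Pads are 22 mm wide; open, the fingers measure 114 mm over their backs; the gripper's body (76 mm by 85 mm) begins 54 mm behind the grasp point. The pads swing forward as they close: fully open they stand 13 mm farther back than shut.
Start: joints at [1.225, 0.124, 1.65, -0, 1.367, -0.083], TCP at [168.882, 627.665, 250.322] pointing down, gripper open.
Joint ranges: [-2.61, 2.61], [-1.02, 2.33], [0.03, 2.71], [-1.35, 4.49], [0.32, 2.68], [-2.91, 2.91]. Speed limits (rad/s): [2.57, 2.57, 3.14, 3.14, 3.14, 3.14].

INTERFACE

Orientations are given as a unit quaternion [x, y, z, w].
In Python, from workcell import r gives the robot as it stands. The module is installed in compiled form; this text tells all that it offers.
- The arm moves only by the tool arm_command, never from a script. Its argument "steps" is a list of rows, each a list of 7 numbers: the turn, a rotation vector about the tool's x, y, z scaled (see below), then the shift along the tool's x, y, z scaled (see below), then the opening, from 0 (shut) to 1 (fully open). In form: [[wx, wy, wz, x, y, z, gripper], ...]. A call has 1 to 5 rows; each row is the pose to reach, as a shift and turn from the pose commanded when the call began, along the tool's axes at that moment; what a row does not reach only later rows make up. The controller multiplies each number of a shift by 0.5 m and each number of a turn by 45 degrees. A row lasts 1/10 s, in which the tool goes at most 50 mm and 8.59 degrees, less where a joint would pass 70% of its speed; a pose out of reach is approached as far as the arm can. A call with a number of a shift or a turn outside -1 to 1 is refused whole. A call with a gripper value outside its range is refused whole. The fingers move at their own pace and stop on an object; "newtons" is the grip in N (left out, the last holds). Time passes only in rows, so rows that repeat a pose let the fingers close. It gives the time, the measured TCP pose, the force, the opening and the grip force at its end, in the units of the state.
- r.state(): the state, without advancing time (a new reading comes with each control period).
- r.camera(name): name is "scene" or "top"; returns a dict with "color" (480x640x3 uint8, red, green, blue), "fx", "fy", "cx", "cy" (pixels), "R" (3x3) and "t" (3): a world point X has camera coordinates R X + t. Camera axes: x right, y down, z forward; pixel columns grow to the right and rows downward; lengths in mm; the calibration is good to about 2 mm. A picture is of the moment at which its call begins. There is no depth.
- r.hand_in(): hands the job in; it is judged then, once.
The state is a dict: "time_s": time; "joints": joint angles; "joint_velocities": joint speeds; "joint_torque": joint torques, N m; "eef_pos": TCP position; "tool_rot": TCP orientation; "force": force on the tool from outside, world axes, zero at the start; "torque": the same for the moment, N m; "gripper_width": finger opening in mm; "grip_force": force on a finger pad.
Only numpy, scipy, OpenCV 4.12 (cv2) and the standard library are available. Lean on these libraries where they do the work, as an engineer would, in place of code of your own. Each camera call takes 0.05 s, during which the arm holds its last target. There are 200 camera calls.

## Working session

There is one attempt and no reset: what is moved stays moved. The work goes in short steps, Python scripts to look and compute and a tool call to move; the robot and the scene stay as the last step left them, time stands still between calls to the robot, and variables do not carry over. Pictures are saved under pics/ and viewed, at most 14 in all, crops included, and the job is handed in when it is done.

Besides the shell and the picture viewer there is one more tool, called after "Emit:" by a JSON object that holds its "name" and its "arguments". arm_command: Moves the arm, as the interface text tells. Its arguments: {"type":"object","properties":{"steps":{"type":"array"},"newtons":{"type":"number"}},"required":["steps"]}

```bash
mkdir -p pics; python3 - <<'E'
from workcell import r
import cv2,pickle
for n in("top","scene"):
    c=r.camera(n);pickle.dump(c,open(n+".pkl","wb"));cv2.imwrite(f"pics/{n}0.png",c["color"][:,:,::-1])
    print(n,c["fx"],c["cx"],c["cy"],c["R"],c["t"])
print(r.state(),r.nose_length)
E
```

```text
top 540.0428123892957 320.1389406776237 241.85215828546632 [[-0.00752425 -0.99992188 -0.00998123]
 [-0.98148363  0.00929526 -0.19132034]
 [ 0.19139817  0.00835687 -0.9814769 ]] [ -56.14084308  466.30999278 1487.74503195]
scene 467.27685883489477 316.58976395043027 240.1898100218159 [[-0.83525     0.54985015 -0.00471609]
 [ 0.30412491  0.45480154 -0.83705651]
 [-0.45811077 -0.70058573 -0.54709611]] [ 437.2843494   -85.47871224 1458.91857097]
{'time_s': 0.1, 'joints': array([ 1.22540518e+00,  1.24443936e-01,  1.65150705e+00,  1.45208689e-05,
        1.36750997e+00, -8.26026008e-02]), 'joint_velocities': array([ 0.00141758, -0.00176447, -0.00136594, -0.00076659,  0.00309315,
       -0.00107175]), 'joint_torque': array([ 3.75960772e-04, -4.24934363e+01, -3.66650641e+01, -9.44087833e-05,
        4.00772711e-03, -8.91415315e-07]), 'eef_pos': array([168.70798067, 627.20132317, 249.19125307]), 'tool_rot': array([ 1.31017925e-01,  9.91379559e-01, -9.11336840e-04, -2.05331317e-04]), 'force': array([ 0.32300216,  1.00501334, -0.15529351]), 'torque': array([ 0.01567719,  0.03650683, -0.00457332]), 'grip_force': 0.0, 'gripper_width': 85.43280280823836} 19.0
```

View pics/top0.png

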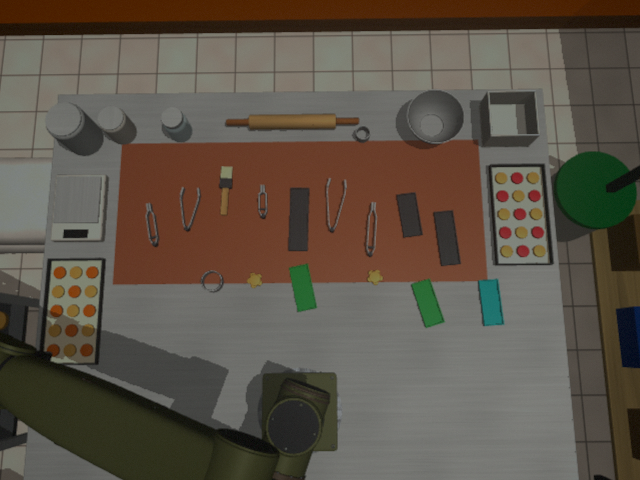

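View pics/scene0.png

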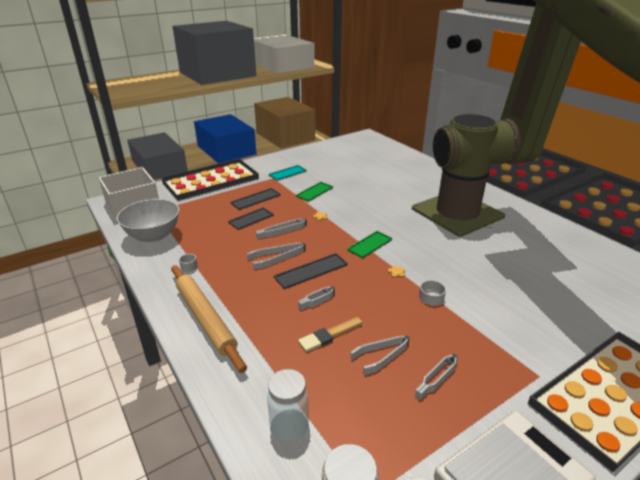

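The top view shows three shut pairs at about (152,223), (262,200) and (371,228). The open pairs are at (189,208) and (336,204), and the brush is at (225,190). The dark trays are at (299,219), (409,214) and (446,237). The green and turquoise ones are look-alikes, so I'll leave them. Next I'll measure by segmenting the mat and confirm in one enlarged crop.

```bash
cat >h.py <<'E'
import numpy as np,cv2
def world(c,u,v,z):
    R,t=np.array(c["R"]),np.array(c["t"])
    d=R.T@np.array([(u-c["cx"])/c["fx"],(v-c["cy"])/c["fy"],1]);o=-R.T@t
    return (o+d*(z-o[2])/d[2])[:2]
def blobs(c,zf=lambda l:10):
    im=c["color"];hsv=cv2.cvtColor(im,cv2.COLOR_RGB2HSV)
    m=(~((hsv[...,0]<12)&(hsv[...,1]>125))).astype(np.uint8)
    m[:146]=0;m[280:]=0;m[:,:122]=0;m[:,478:]=0
    n,L,S,C=cv2.connectedComponentsWithStats(m)
    out=[]
    for i in range(1,n):
        if S[i,4]<40: continue
        v,u=np.nonzero(L==i)
        dark=im[v,u].mean()<75
        P=np.array([world(c,a,b,6 if dark else 14) for a,b in zip(u,v)],np.float32)
        (cx,cy),(w,h),a=cv2.minAreaRect(P)
        if w<h: a+=90;w,h=h,w
        out.append((C[i].round(),round(cx,1),round(cy,1),round(w),round(h),round((a+90)%180-90,1),round(im[v,u].mean())))
    return m,out
E
python3 - <<'E'
from h import *;import pickle
c=pickle.load(open("top.pkl","rb"))
m,o=blobs(c)
for x in o: print(*x)
k=c["color"][150:290,120:480,::-1]
a=cv2.resize(k,None,fx=2.2,fy=2.2,interpolation=3);b=cv2.resize(m[150:290,120:480]*255,None,fx=2.2,fy=2.2)
cv2.imwrite("pics/crop1.png",np.vstack([a*1,cv2.cvtColor(b,8)[:280]]))
E
```

```text
[225. 187.] 630.2 222.1 151 38 -3.6 83
[334. 204.] 582.2 -107.0 164 59 -1.0 85
[262. 201.] 596.2 108.8 104 27 0.8 79
[189. 208.] 578.6 325.6 132 62 2.0 72
[298. 219.] 544.6 3.1 191 57 -2.0 49
[409. 214.] 553.8 -322.0 132 59 7.3 49
[151. 225.] 531.3 436.3 136 32 11.0 70
[371. 230.] 509.4 -209.2 162 29 -5.4 83
[447. 238.] 483.6 -428.7 162 60 4.9 50
[300. 272.] 383.4 0.6 61 49 -79.1 62
[374. 275.] 376.7 -214.4 43 29 89.5 95
[211. 274.] 380.5 252.3 64 26 89.5 71
[254. 276.] 375.4 130.1 40 20 89.5 90
```

View pics/crop1.png

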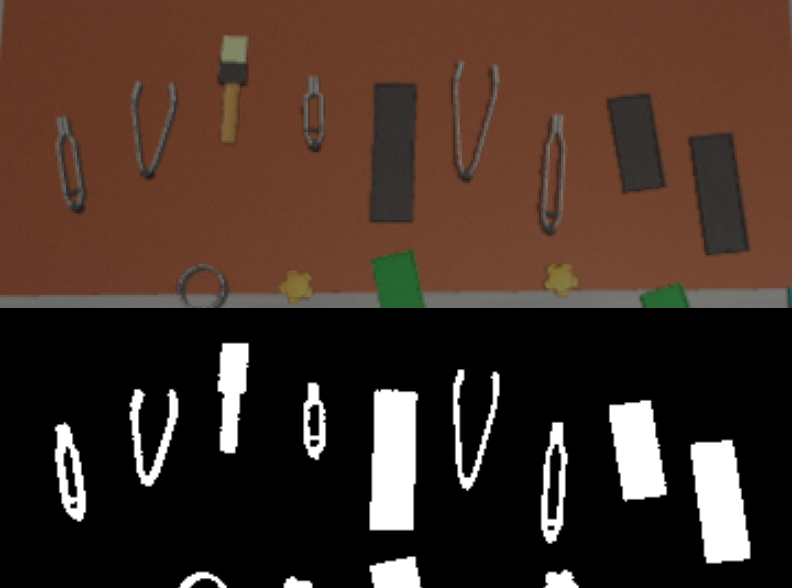

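The crop confirms that the closed slim pairs are medium_shut (left, 136 mm blob), short_shut (104 mm) and long_shut (162 mm). The trays are dark grey: long 191 mm, short 132 mm, medium 162 mm. Fingers would hit the tray walls if they were low, so I'll grip with the tips above 8 mm.

```bash
cat >d.py <<'E'
import sys,numpy as np
from scipy.spatial.transform import Rotation as Ro
from workcell import r
x,y,z,yaw=map(float,sys.argv[1:5])
s=r.state();A=Ro.from_quat(s["tool_rot"]);p=s["eef_pos"]
B=Ro.from_euler("z",yaw+180,degrees=True)*Ro.from_matrix(np.diag([1,-1,-1]))
print("t",s["time_s"],p.round(1),"F",np.round(s["force"],1),s["gripper_width"],s["grip_force"])
print(np.round(np.r_[(A.inv()*B).as_rotvec()/np.pi*4,A.inv().apply(np.array([x,y,z])-p)/500],4))
E
python3 d.py 531 436 120 10
```

```text
t 0.1 [168.7 627.2 249.2] F [ 0.3  1.  -0.2] 85.43280280823836 0.0
[-2.300e-03 -7.000e-04 -5.568e-01 -7.991e-01 -1.806e-01  2.586e-01]
```

Emit:
{"name": "arm_command", "arguments": {"steps": [[0,0,-0.557,-0.4,-0.09,0.13,0.6],[0,0,-0.557,-0.4,-0.09,0.13,0.6],[0,0,-0.557,-0.4,-0.09,0.13,0.6],[0,0,-0.557,-0.4,-0.09,0.13,0.6],[0,0,-0.557,-0.4,-0.09,0.13,0.6]], "newtons": 40}}

```text
time_s: 0.6
eef_pos: [352.8, 529.2, 182.6]
tool_rot: [-0.085, 0.996, -0.002, -0.001]
force: [-0.2, 1.2, 0.3]
gripper_width: 51.4
grip_force: 0.0
```

```bash
python3 d.py 531 436 100 10
```

```text
t 0.6 [352.8 529.2 182.6] F [-0.2  1.2  0.3] 51.39492574355977 0.0
[-0.0043 -0.003  -0.0046 -0.32   -0.2437  0.1652]
```

Emit:
{"name": "arm_command", "arguments": {"steps": [[0,0,0,-0.32,-0.24,0.165,0.5],[0,0,0,-0.32,-0.24,0.165,0.5],[0,0,0,-0.32,-0.24,0.165,0.5],[0,0,0,-0.32,-0.24,0.165,0.5],[0,0,0,-0.32,-0.24,0.165,0.5]]}}

```text
time_s: 1.1
eef_pos: [530.6, 439.2, 99.9]
tool_rot: [-0.086, 0.996, -0.001, -0.001]
force: [-0.3, 0.5, -0.6]
gripper_width: 43.0
grip_force: 0.0
```

Emit:
{"name": "arm_command", "arguments": {"steps": [[0,0,0,0,0,0,0.5],[0,0,0,0,0,0,0.5]]}}

```text
time_s: 1.3
eef_pos: [527.9, 442.7, 103.1]
tool_rot: [-0.087, 0.996, 0.0, -0.0]
force: [-0.9, 1.4, 0.6]
gripper_width: 42.6
grip_force: 0.0
```

```bash
python3 d.py 531 436 40 10; python3 - <<'E'
from workcell import r
import cv2
c=r.camera("scene");cv2.imwrite("pics/s2.png",cv2.resize(c["color"][280:430,340:540,::-1],None,fx=4,fy=4,interpolation=3))
E
```

```text
t 1.3 [527.9 442.7 103.1] F [-0.9  1.4  0.6] 42.605202354567595 0.0
[ 0.0007 -0.0007  0.0005 -0.0038 -0.0143  0.1261]
```

View pics/s2.png

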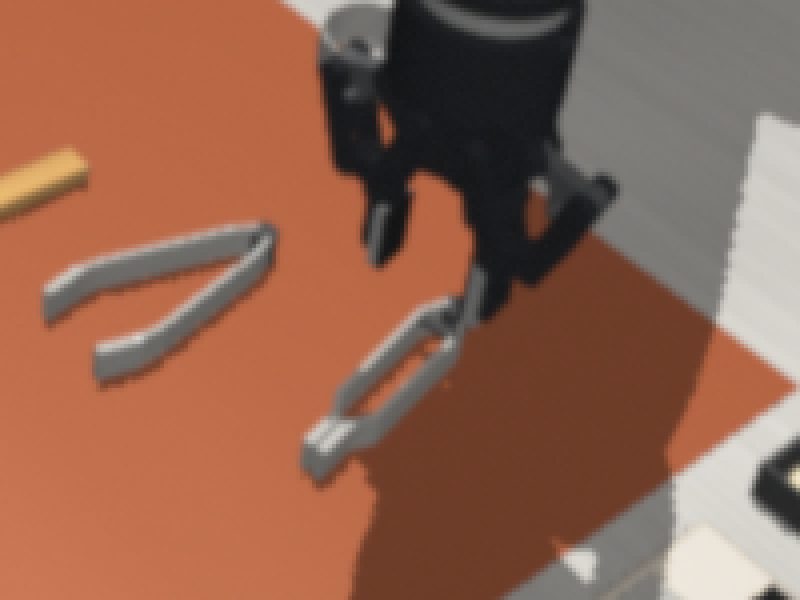

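The fingers straddle the medium pair in yaw, with the tips at about full-frame (435,345) and (461,359). I'll compute the fingertip height from these.

```bash
python3 - <<'E'
import pickle,numpy as np
c=pickle.load(open("scene.pkl","rb"))
for z in(70,75,80,84,90,95):
    o=[]
    for s in(-1,1):
        p=c["R"]@np.array([528+s*.17*22,442.7-s*22,z])+c["t"];o+=[(p[:2]/p[2]*c["fx"]+[c["cx"],c["cy"]]).round(1)]
    print(z,*o)
E
```

```text
70 [455.7 364.1] [435.3 350.9]
75 [456.2 362.2] [435.7 349. ]
80 [456.6 360.3] [436.  347.1]
84 [457.  358.8] [436.3 345.6]
90 [457.5 356.4] [436.7 343.3]
95 [457.9 354.5] [437.1 341.4]
```

Emit:
{"name": "arm_command", "arguments": {"steps": [[0,0,0,-0.004,-0.014,0.06,0.5],[0,0,0,-0.004,-0.014,0.12,0.5],[0,0,0,-0.004,-0.014,0.148,0.5],[0,0,0,-0.004,-0.014,0.148,0.5],[0,0,0,-0.004,-0.014,0.148,0.5]]}}

```text
time_s: 1.85
eef_pos: [531.8, 436.5, 30.1]
tool_rot: [-0.088, 0.996, 0.0, 0.001]
force: [0.7, -0.9, 0.4]
gripper_width: 42.6
grip_force: 0.0
```

Emit:
{"name": "arm_command", "arguments": {"steps": [[0,0,0,0,0,0,0],[0,0,0,0,0,0,0],[0,0,0,0,0,0,0],[0,0,0,0,0,0,0],[0,0,0,0,0,0,0]]}}

```text
time_s: 2.35
eef_pos: [533.2, 436.5, 31.5]
tool_rot: [-0.087, 0.996, 0.001, 0.002]
force: [-0.8, 0.1, 6.6]
gripper_width: 22.7
grip_force: 39.9
```

Emit:
{"name": "arm_command", "arguments": {"steps": [[0,0,0,0,0,-0.06,0],[0,0,0,0,0,-0.12,0],[0,0,0,0,0,-0.18,0],[0,0,0,0,0,-0.18,0],[0,0,0,0,0,-0.18,0]]}}

```text
time_s: 2.85
eef_pos: [532.3, 435.5, 119.8]
tool_rot: [-0.087, 0.996, 0.0, 0.001]
force: [-0.6, 0.5, -1.6]
gripper_width: 22.4
grip_force: 39.4
```

```bash
python3 d.py 484 -429 120 6; python3 - <<'E'
from workcell import r
import cv2
c=r.camera("scene");cv2.imwrite("pics/s3.png",cv2.resize(c["color"][250:430,320:560,::-1],None,fx=3,fy=3,interpolation=3))
E
```

```text
t 2.85 [532.3 435.5 119.8] F [-0.6  0.5 -1.6] 22.44924758679132 39.3869286775589
[ 1.100e-03  2.200e-03  8.880e-02  3.954e-01 -1.686e+00 -2.500e-03]
```

View pics/s3.png

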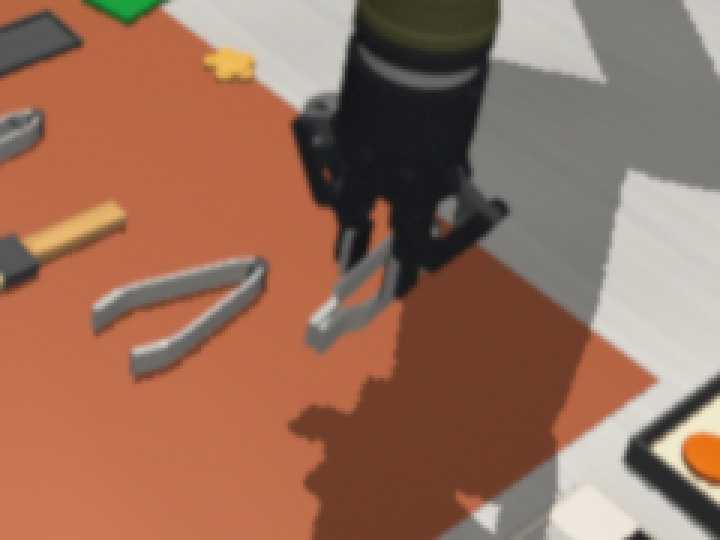

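The medium pair is held level and clear of the mat. The fingertip is at about full-frame (455,349). I'll check tip height and the pair's underside before placing.

```bash
python3 - <<'E'
import pickle,numpy as np
c=pickle.load(open("scene.pkl","rb"))
P=lambda X:(lambda p:(p[:2]/p[2]*c["fx"]+[c["cx"],c["cy"]]).round(1))(c["R"]@np.array(X)+c["t"])
u=np.array([.985,.172])
for z in(80,85,90,95,100,105): print(z,P([532+.17*-14,435.5+14,z]),P([532+65*.985,435.5+65*.172,z]))
E
```

```text
80 [448.3 356.3] [420.7 370.9]
85 [448.7 354.4] [421. 369.]
90 [449.1 352.4] [421.3 367. ]
95 [449.5 350.5] [421.7 365.1]
100 [449.9 348.5] [422.  363.1]
105 [450.4 346.6] [422.3 361.1]
```

Emit:
{"name": "arm_command", "arguments": {"steps": [[0,0,0,0.1,-0.42,0,0],[0,0,0,0.1,-0.42,0,0],[0,0,0,0.1,-0.42,0,0],[0,0,0,0.1,-0.42,0,0],[0,0,0,0.1,-0.42,0,0]]}}

```text
time_s: 3.4
eef_pos: [517.1, 215.8, 116.0]
tool_rot: [-0.086, 0.996, -0.001, -0.003]
force: [-0.2, 0.3, -1.9]
gripper_width: 22.5
grip_force: 39.5
```

Emit:
{"name": "arm_command", "arguments": {"steps": [[0,0,0,0.1,-0.42,0,0],[0,0,0,0.1,-0.42,0,0],[0,0,0,0.1,-0.42,0,0],[0,0,0,0.1,-0.42,0,0],[0,0,0,0.1,-0.42,0,0]]}}

```text
time_s: 3.9
eef_pos: [505.2, 1.3, 117.3]
tool_rot: [-0.085, 0.996, -0.0, -0.001]
force: [0.1, 0.9, -0.2]
gripper_width: 22.4
grip_force: 39.6
```

Emit:
{"name": "arm_command", "arguments": {"steps": [[0,0,0,0.1,-0.42,0,0],[0,0,0,0.1,-0.42,0,0],[0,0,0,0.1,-0.42,0,0],[0,0,0,0.1,-0.42,0,0],[0,0,0,0.1,-0.42,0,0]]}}

```text
time_s: 4.4
eef_pos: [493.0, -214.3, 117.6]
tool_rot: [-0.085, 0.996, 0.0, -0.001]
force: [-0.1, 0.5, -0.9]
gripper_width: 22.3
grip_force: 39.7
```

```bash
python3 d.py 484 -429 70 6
```

```text
t 4.4 [ 493.  -214.3  117.6] F [-0.1  0.5 -0.9] 22.27926496790346 39.66547429561615
[ 4.00e-04 -1.70e-03  8.42e-02  9.05e-02 -4.20e-01  9.52e-02]
```

Emit:
{"name": "arm_command", "arguments": {"steps": [[0,0,0.085,0.09,-0.42,0,0],[0,0,0.085,0.09,-0.42,0,0],[0,0,0.085,0.09,-0.42,0,0],[0,0,0.085,0.09,-0.42,0,0],[0,0,0.085,0.09,-0.42,0.06,0]]}}

```text
time_s: 4.9
eef_pos: [488.1, -431.8, 92.5]
tool_rot: [-0.053, 0.999, -0.004, 0.003]
force: [1.9, -0.3, -0.1]
gripper_width: 22.9
grip_force: 39.7
```

Emit:
{"name": "arm_command", "arguments": {"steps": [[0,0,0,0,0,0.04,0],[0,0,0,0,0,0.04,0],[0,0,0,0,0,0.04,0]]}}

```text
time_s: 5.2
eef_pos: [485.7, -424.4, 67.4]
tool_rot: [-0.054, 0.999, 0.001, -0.001]
force: [-0.2, 0.3, -0.7]
gripper_width: 22.2
grip_force: 39.7
```

```bash
python3 d.py 484 -429 34 6; python3 - <<'E'
from workcell import r
import cv2,numpy as np
c=r.camera("top");s=r.camera("scene")
a=cv2.resize(c["color"][180:280,380:480,::-1],None,fx=4,fy=4,interpolation=3)
b=cv2.resize(s["color"][150:250,200:300,::-1],None,fx=4,fy=4,interpolation=3)
cv2.imwrite("pics/s4.png",np.hstack([a,b]))
E
```

```text
t 5.2 [ 485.7 -424.4   67.4] F [-0.2  0.3 -0.7] 22.209884003070393 39.68628108501434
[ 0.0033 -0.0021  0.0051  0.0043 -0.0089  0.0667]
```

View pics/s4.png

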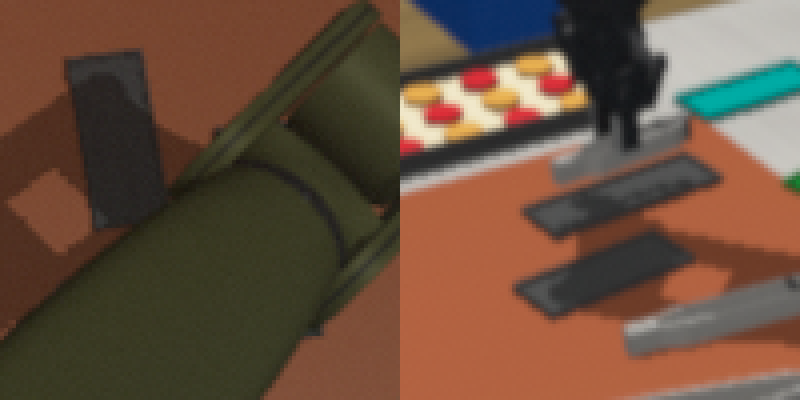

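The pair hangs level over the medium tray, with the scene crop showing it above the tray at (620,190). I'll lower and release it.

Emit:
{"name": "arm_command", "arguments": {"steps": [[0,0,0,0.004,-0.009,0.03,0],[0,0,0,0.004,-0.009,0.055,0],[0,0,0,0.004,-0.009,0.066,0],[0,0,0,0.004,-0.009,0.066,0]]}}

```text
time_s: 5.7
eef_pos: [484.0, -430.0, 35.0]
tool_rot: [-0.054, 0.999, 0.001, -0.0]
force: [0.0, 0.5, -0.4]
gripper_width: 22.7
grip_force: 39.7
```

Emit:
{"name": "arm_command", "arguments": {"steps": [[0,0,0,0,0,0,0.45],[0,0,0,0,0,0,0.45],[0,0,0,0,0,0,0.45],[0,0,0,0,0,0,0.45]]}}

```text
time_s: 6.1
eef_pos: [484.4, -430.5, 35.8]
tool_rot: [-0.054, 0.999, -0.0, 0.0]
force: [0.4, 0.1, 0.5]
gripper_width: 38.5
grip_force: 0.0
```

Emit:
{"name": "arm_command", "arguments": {"steps": [[0,0,0,0,0,-0.04,0.5],[0,0,0,0,0,-0.1,0.5],[0,0,0,0,0,-0.16,0.5],[0,0,0,0,0,-0.16,0.5]]}}

```text
time_s: 6.5
eef_pos: [486.8, -432.9, 121.9]
tool_rot: [-0.054, 0.999, -0.004, 0.003]
force: [0.6, -0.8, 1.1]
gripper_width: 42.5
grip_force: 0.0
```

```bash
python3 d.py 509.5 -209 100 -4.5; python3 - <<'E'
from workcell import r
import cv2,numpy as np
s=r.camera("scene")
cv2.imwrite("pics/s5.png",cv2.resize(s["color"][160:260,200:330,::-1],None,fx=5,fy=5,interpolation=3))
E
```

```text
t 6.5 [ 486.8 -432.9  121.9] F [ 0.6 -0.8  1.1] 42.52952735573001 0.0
[-0.0094  0.0087  0.2375 -0.0932  0.4407  0.0408]
```

View pics/s5.png

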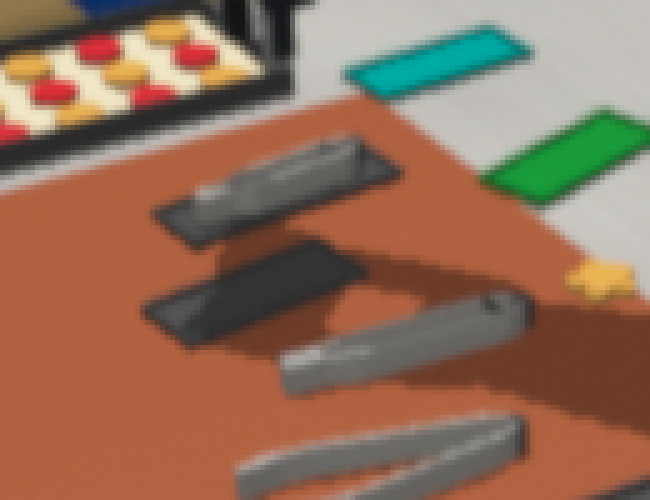

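The medium pair lies flat in its tray, around (285,180) in the crop. Next is the long pair.

Emit:
{"name": "arm_command", "arguments": {"steps": [[0,0,0.24,-0.093,0.44,0.04,0.5],[0,0,0.24,-0.093,0.44,0.04,0.5],[0,0,0.24,-0.093,0.44,0.04,0.5],[0,0,0.24,-0.093,0.44,0.04,0.5],[0,0,0.24,-0.093,0.44,0.04,0.5]]}}

```text
time_s: 7.05
eef_pos: [505.3, -202.8, 93.4]
tool_rot: [0.039, 0.999, 0.001, -0.002]
force: [0.1, 0.2, -0.3]
gripper_width: 42.9
grip_force: 0.0
```

Emit:
{"name": "arm_command", "arguments": {"steps": [[0,0,0,0,0,0,0.5],[0,0,0,0,0,0,0.5],[0,0,0,0,0,0,0.5]]}}

```text
time_s: 7.35
eef_pos: [506.8, -207.5, 95.5]
tool_rot: [0.041, 0.999, -0.0, -0.0]
force: [0.0, -0.6, -0.1]
gripper_width: 42.9
grip_force: 0.0
```

```bash
python3 d.py 509.5 -209 29 -4.5
```

```text
t 7.35 [ 506.8 -207.5   95.5] F [ 0.  -0.6 -0.1] 42.886425640523 0.0
[-1.00e-04 -5.00e-04 -3.70e-03 -5.70e-03 -2.40e-03  1.33e-01]
```

Emit:
{"name": "arm_command", "arguments": {"steps": [[0,0,0,-0.006,-0.002,0.06,0.5],[0,0,0,-0.006,-0.002,0.11,0.5],[0,0,0,-0.006,-0.002,0.134,0.5],[0,0,0,-0.006,-0.002,0.134,0.5],[0,0,0,-0.006,-0.002,0.134,0.5]]}}

```text
time_s: 7.85
eef_pos: [510.1, -208.8, 29.3]
tool_rot: [0.041, 0.999, -0.0, 0.0]
force: [1.3, 0.1, 0.5]
gripper_width: 42.4
grip_force: 0.0
```

Emit:
{"name": "arm_command", "arguments": {"steps": [[0,0,0,0,0,0,0],[0,0,0,0,0,0,0],[0,0,0,0,0,0,0],[0,0,0,0,0,0,0],[0,0,0,0,0,0,0]]}}

```text
time_s: 8.35
eef_pos: [511.1, -208.7, 30.7]
tool_rot: [0.04, 0.999, -0.001, 0.001]
force: [-1.5, 0.3, 6.0]
gripper_width: 22.8
grip_force: 40.7
```

Emit:
{"name": "arm_command", "arguments": {"steps": [[0,0,0,0,0,-0.06,0],[0,0,0,0,0,-0.12,0],[0,0,0,0,0,-0.18,0],[0,0,0,0,0,-0.18,0],[0,0,0,0,0,-0.18,0]]}}

```text
time_s: 8.85
eef_pos: [510.0, -207.9, 119.4]
tool_rot: [0.04, 0.999, -0.0, 0.001]
force: [-0.3, -1.1, -1.5]
gripper_width: 22.6
grip_force: 39.9
```

```bash
python3 d.py 545 3 120 -2; python3 - <<'E'
from workcell import r
import cv2,numpy as np
s=r.camera("scene")
cv2.imwrite("pics/s6.png",cv2.resize(s["color"][160:300,200:360,::-1],None,fx=4,fy=4,interpolation=3))
E
```

```text
t 8.85 [ 510.  -207.9  119.4] F [-0.3 -1.1 -1.5] 22.585967995575785 39.942525029182434
[-0.0006  0.0015 -0.0579 -0.0359  0.4261 -0.0014]
```

View pics/s6.png

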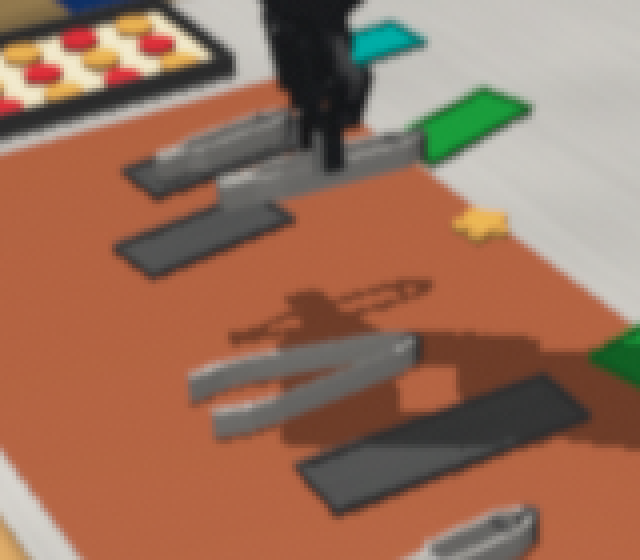

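The long pair is held level at about (320,165) in the crop. I'll move it to the long tray.

Emit:
{"name": "arm_command", "arguments": {"steps": [[0,0,-0.058,-0.036,0.426,0,0],[0,0,-0.058,-0.036,0.426,0,0],[0,0,-0.058,-0.036,0.426,0,0],[0,0,-0.058,-0.036,0.426,0,0],[0,0,-0.058,-0.036,0.426,0,0]]}}

```text
time_s: 9.4
eef_pos: [543.6, 6.9, 116.5]
tool_rot: [0.015, 1.0, 0.001, -0.002]
force: [-0.8, -0.6, -0.0]
gripper_width: 22.7
grip_force: 40.0
```

Emit:
{"name": "arm_command", "arguments": {"steps": [[0,0,0,0,0,0.08,0],[0,0,0,0,0,0.1,0],[0,0,0,0,0,0.1,0]]}}

```text
time_s: 9.7
eef_pos: [541.7, 2.7, 65.0]
tool_rot: [0.018, 1.0, 0.0, -0.004]
force: [-0.1, -0.4, -0.7]
gripper_width: 22.9
grip_force: 40.0
```

```bash
python3 d.py 545 3 34 -2
```

```text
t 9.7 [541.7   2.7  65. ] F [-0.1 -0.4 -0.7] 22.90745340222757 39.975972175598145
[ 0.0004 -0.0106 -0.0007 -0.007   0.0008  0.062 ]
```

Emit:
{"name": "arm_command", "arguments": {"steps": [[0,0,0,-0.006,0,0.03,0],[0,0,0,-0.006,0,0.05,0],[0,0,0,-0.006,0,0.064,0],[0,0,0,-0.006,0,0.064,0],[0,0,0,-0.006,0,0.064,0]]}}

```text
time_s: 10.2
eef_pos: [548.1, 2.6, 37.0]
tool_rot: [0.018, 1.0, -0.0, 0.0]
force: [0.1, 0.1, -0.7]
gripper_width: 22.4
grip_force: 40.0
```

Emit:
{"name": "arm_command", "arguments": {"steps": [[0,0,0,0,0,0,0.45],[0,0,0,0,0,0,0.45],[0,0,0,0,0,0,0.45],[0,0,0,0,0,0,0.45]]}}

```text
time_s: 10.6
eef_pos: [548.2, 2.8, 37.2]
tool_rot: [0.017, 1.0, -0.0, 0.0]
force: [-0.4, -0.6, 0.5]
gripper_width: 38.6
grip_force: 0.0
```

Emit:
{"name": "arm_command", "arguments": {"steps": [[0,0,0,0,0,-0.04,0.5],[0,0,0,0,0,-0.1,0.5],[0,0,0,0,0,-0.14,0.5],[0,0,0,0,0,-0.14,0.5]]}}

```text
time_s: 11.0
eef_pos: [550.5, 2.6, 110.7]
tool_rot: [0.017, 1.0, -0.0, 0.004]
force: [0.8, 0.7, 0.9]
gripper_width: 42.5
grip_force: 0.0
```

```bash
python3 d.py 596 109 100 1; python3 - <<'E'
from workcell import r
import cv2,numpy as np
s=r.camera("scene")
cv2.imwrite("pics/s7.png",cv2.resize(s["color"][220:360,230:390,::-1],None,fx=4,fy=4,interpolation=3))
E
```

```text
t 11.0 [550.5   2.6 110.7] F [0.8 0.7 0.9] 42.54428793782509 0.0
[-0.0008  0.0093 -0.0667 -0.0834  0.2158  0.0219]
```

View pics/s7.png

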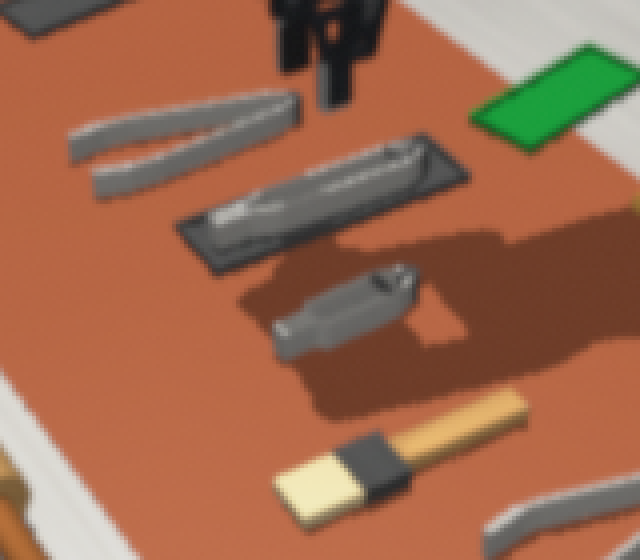

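The long pair is in its tray, around (320,195) in the crop. Last is the short pair.

Emit:
{"name": "arm_command", "arguments": {"steps": [[0,0,-0.067,-0.083,0.216,0.022,0.5],[0,0,-0.067,-0.083,0.216,0.022,0.5],[0,0,-0.067,-0.083,0.216,0.022,0.5],[0,0,-0.067,-0.083,0.216,0.022,0.5],[0,0,-0.067,-0.083,0.216,0.022,0.5]]}}

```text
time_s: 11.55
eef_pos: [592.1, 108.9, 94.3]
tool_rot: [-0.009, 1.0, -0.0, -0.001]
force: [-0.2, -0.9, -0.1]
gripper_width: 42.7
grip_force: 0.0
```

Emit:
{"name": "arm_command", "arguments": {"steps": [[0,0,0,0,0,0,0.5],[0,0,0,0,0,0,0.5]]}}

```text
time_s: 11.75
eef_pos: [592.7, 108.1, 95.6]
tool_rot: [-0.008, 1.0, -0.0, -0.0]
force: [-0.2, 0.3, 0.2]
gripper_width: 43.0
grip_force: 0.0
```

```bash
python3 d.py 596 109 29 1
```

```text
t 11.75 [592.7 108.1  95.6] F [-0.2  0.3  0.2] 43.00847938548902 0.0
[-0.0003 -0.0006 -0.0017 -0.0066  0.0017  0.1333]
```

Emit:
{"name": "arm_command", "arguments": {"steps": [[0,0,0,-0.006,0.002,0.06,0.5],[0,0,0,-0.006,0.002,0.11,0.5],[0,0,0,-0.006,0.002,0.134,0.5],[0,0,0,-0.006,0.002,0.134,0.5],[0,0,0,-0.006,0.002,0.134,0.5]]}}

```text
time_s: 12.25
eef_pos: [596.6, 110.0, 29.6]
tool_rot: [-0.009, 1.0, 0.0, 0.0]
force: [-0.8, -0.5, 0.7]
gripper_width: 42.7
grip_force: 0.0
```

Emit:
{"name": "arm_command", "arguments": {"steps": [[0,0,0,0,0,0,0],[0,0,0,0,0,0,0],[0,0,0,0,0,0,0],[0,0,0,0,0,0,0],[0,0,0,0,0,0,0]]}}

```text
time_s: 12.75
eef_pos: [597.6, 110.4, 30.8]
tool_rot: [-0.009, 1.0, 0.0, 0.002]
force: [-0.6, -0.9, 6.8]
gripper_width: 22.6
grip_force: 40.7
```

Emit:
{"name": "arm_command", "arguments": {"steps": [[0,0,0,0,0,-0.06,0],[0,0,0,0,0,-0.12,0],[0,0,0,0,0,-0.18,0],[0,0,0,0,0,-0.18,0],[0,0,0,0,0,-0.18,0]]}}

```text
time_s: 13.25
eef_pos: [596.4, 110.4, 119.4]
tool_rot: [-0.009, 1.0, 0.0, 0.001]
force: [0.5, 0.2, -0.6]
gripper_width: 22.8
grip_force: 40.0
```

```bash
python3 d.py 554 -322 120 7; python3 - <<'E'
from workcell import r
import cv2,numpy as np
s=r.camera("scene")
cv2.imwrite("pics/s8.png",cv2.resize(s["color"][220:360,230:390,::-1],None,fx=4,fy=4,interpolation=3))
E
```

```text
t 13.25 [596.4 110.4 119.4] F [ 0.5  0.2 -0.6] 22.794518142897452 39.95203971862793
[ 1.000e-04  1.900e-03 -1.330e-01  1.001e-01 -8.632e-01 -1.500e-03]
```

View pics/s8.png

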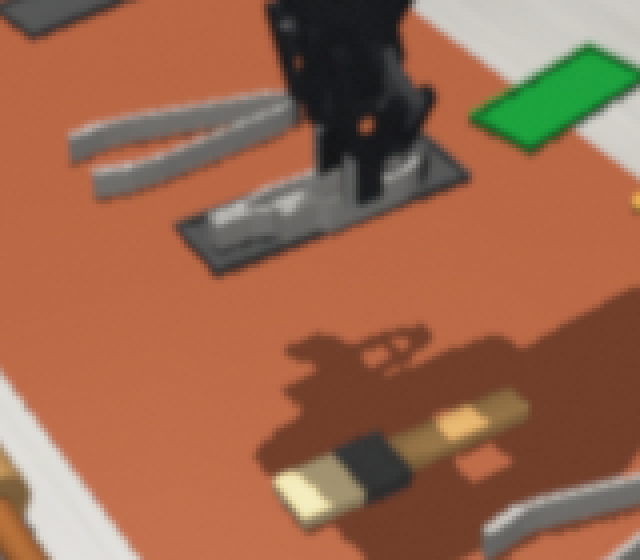

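The short pair is off the table and held in the gripper; its old spot is empty. Now I'll take it to the short tray.

Emit:
{"name": "arm_command", "arguments": {"steps": [[0,0,0,0.05,-0.43,0,0],[0,0,0,0.05,-0.43,0,0],[0,0,0,0.05,-0.43,0,0],[0,0,0,0.05,-0.43,0,0],[0,0,0,0.05,-0.43,0,0]]}}

```text
time_s: 13.8
eef_pos: [573.0, -108.5, 116.5]
tool_rot: [-0.007, 1.0, 0.0, -0.002]
force: [0.5, 0.4, -0.0]
gripper_width: 22.6
grip_force: 40.0
```

Emit:
{"name": "arm_command", "arguments": {"steps": [[0,0,-0.133,0.05,-0.43,0,0],[0,0,-0.133,0.05,-0.43,0,0],[0,0,-0.133,0.05,-0.43,0,0],[0,0,-0.133,0.05,-0.43,0,0],[0,0,-0.133,0.05,-0.43,0,0]]}}

```text
time_s: 14.3
eef_pos: [552.3, -323.7, 116.9]
tool_rot: [-0.059, 0.998, 0.0, -0.001]
force: [-0.5, 0.6, 0.2]
gripper_width: 22.7
grip_force: 40.0
```

Emit:
{"name": "arm_command", "arguments": {"steps": [[0,0,0,0,0,0.08,0],[0,0,0,0,0,0.1,0],[0,0,0,0,0,0.1,0]]}}

```text
time_s: 14.6
eef_pos: [551.3, -317.8, 64.5]
tool_rot: [-0.061, 0.998, 0.003, -0.003]
force: [0.2, -0.3, -0.2]
gripper_width: 22.5
grip_force: 40.0
```

```bash
python3 d.py 554 -322 34 7
```

```text
t 14.6 [ 551.3 -317.8   64.5] F [ 0.2 -0.3 -0.2] 22.498294962525794 39.96076583862305
[ 0.0077 -0.0081  0.0008 -0.0047 -0.0093  0.0608]
```

Emit:
{"name": "arm_command", "arguments": {"steps": [[0,0,0,-0.002,-0.008,0.03,0],[0,0,0,-0.002,-0.008,0.055,0],[0,0,0,-0.002,-0.008,0.068,0],[0,0,0,-0.002,-0.008,0.068,0],[0,0,0,-0.002,-0.008,0.068,0]]}}

```text
time_s: 15.1
eef_pos: [555.4, -324.3, 34.9]
tool_rot: [-0.061, 0.998, -0.0, 0.0]
force: [-0.1, 0.1, -1.0]
gripper_width: 22.9
grip_force: 40.0
```

Emit:
{"name": "arm_command", "arguments": {"steps": [[0,0,0,0,0,0,0.45],[0,0,0,0,0,0,0.45],[0,0,0,0,0,0,0.45],[0,0,0,0,0,0,0.45]]}}

```text
time_s: 15.5
eef_pos: [555.2, -324.4, 35.0]
tool_rot: [-0.061, 0.998, -0.0, 0.0]
force: [0.3, 0.0, -0.8]
gripper_width: 38.4
grip_force: 0.0
```

Emit:
{"name": "arm_command", "arguments": {"steps": [[0,0,0,0,0,-0.04,0.5],[0,0,0,0,0,-0.12,0.5],[0,0,0,0,0,-0.22,0.5],[0,0,0,0,0,-0.3,0.5],[0,0,0,0,0,-0.3,0.5]]}}

```text
time_s: 16.0
eef_pos: [558.7, -326.8, 193.9]
tool_rot: [-0.061, 0.998, -0.005, 0.006]
force: [0.6, -1.5, 0.3]
gripper_width: 42.4
grip_force: 0.0
```

```bash
python3 d.py 350 0 300 7
```

```text
t 16.0 [ 558.7 -326.8  193.9] F [ 0.6 -1.5  0.3] 42.38615578498247 0.0
[-1.250e-02  1.380e-02 -1.000e-04  3.323e-01  6.974e-01 -2.226e-01]
```

Emit:
{"name": "arm_command", "arguments": {"steps": [[0,0,0,0,0.48,-0.1,0.5],[0,0,0,0,0.48,-0.1,0.5],[0,0,0,0,0.48,-0.1,0.5],[0,0,0,0,0.48,-0.1,0.5],[0,0,0,0,0.48,-0.1,0.5]]}}

```text
time_s: 16.5
eef_pos: [525.1, -84.1, 234.6]
tool_rot: [-0.061, 0.998, 0.0, -0.0]
force: [0.5, 0.2, 0.3]
gripper_width: 42.5
grip_force: 0.0
```

Emit:
{"name": "arm_command", "arguments": {"steps": [[0,0,0,0,0.48,0,0.5],[0,0,0,0,0.48,0,0.5],[0,0,0,0,0.48,0,0.5],[0,0,0,0,0.48,0,0.5],[0,0,0,0,0.48,0,0.5]]}}

```text
time_s: 17.0
eef_pos: [495.7, 154.4, 234.3]
tool_rot: [-0.062, 0.998, 0.0, -0.0]
force: [0.2, -1.0, 0.3]
gripper_width: 42.7
grip_force: 0.0
```

Emit:
{"name": "arm_command", "arguments": {"steps": [[0,0,0,0.2,0.42,0,0.5],[0,0,0,0.2,0.42,0,0.5],[0,0,0,0.2,0.42,0,0.5],[0,0,0,0.2,0.42,0,0.5],[0,0,0,0.2,0.42,0,0.5]]}}

```text
time_s: 17.5
eef_pos: [369.8, 350.3, 234.3]
tool_rot: [-0.062, 0.998, 0.0, -0.0]
force: [0.8, -0.1, 0.4]
gripper_width: 42.9
grip_force: 0.0
```

Emit:
{"name": "arm_command", "arguments": {"steps": [[0,0,0,0.45,0.15,0,0.5],[0,0,0,0.45,0.15,0,0.5],[0,0,0,0.45,0.15,0,0.5],[0,0,0,0.45,0.15,0,0.5],[0,0,0,0.45,0.15,0,0.5]]}}

```text
time_s: 18.0
eef_pos: [136.9, 395.2, 234.2]
tool_rot: [-0.061, 0.998, -0.0, -0.0]
force: [0.9, -0.5, 0.0]
gripper_width: 42.4
grip_force: 0.0
```

Emit:
{"name": "arm_command", "arguments": {"steps": [[0,0,0,0,0,0,0.5],[0,0,0,0,0,0,0.5],[0,0,0,0,0,0,0.5]]}}

```text
time_s: 18.3
eef_pos: [140.1, 395.2, 234.5]
tool_rot: [-0.061, 0.998, -0.0, 0.0]
force: [0.5, 1.6, -0.6]
gripper_width: 42.9
grip_force: 0.0
```

```bash
python3 - <<'E'
from h import *
from workcell import r
c=r.camera("top");s=r.camera("scene");m,o=blobs(c)
for x in o[:9]: print(*x)
k=cv2.resize(c["color"][150:290,120:480,::-1],None,fx=2.2,fy=2.2,interpolation=3)
k2=cv2.resize(c["color"][185:270,280:480,::-1],(792,290),interpolation=3)
cv2.imwrite("pics/end.png",np.vstack([k,k2]))
E
```

```text
[225. 187.] 630.2 222.1 151 38 -3.6 84
[334. 205.] 582.2 -107.0 164 59 -1.0 86
[189. 208.] 578.5 325.6 132 62 2.0 73
[298. 219.] 544.7 3.0 191 58 -2.0 56
[409. 214.] 553.8 -322.0 131 58 7.5 54
[447. 238.] 483.7 -428.5 162 59 5.2 54
[300. 272.] 383.4 0.8 61 49 -79.1 63
[374. 275.] 376.7 -214.4 43 29 89.5 96
[211. 274.] 380.5 252.3 64 26 89.5 72
```

View pics/end.png

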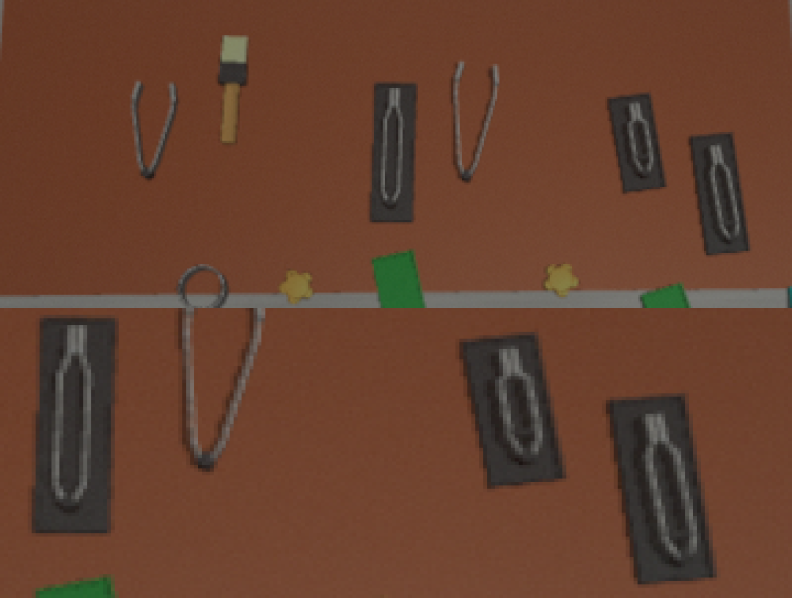

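The final view shows each shut pair flat and roughly centred in its own tray. The open pairs and the brush measure unmoved, and the arm is clear, so I'm handing in.

```bash
python3 -c "
from workcell import r
print(r.hand_in())"
```

```text
the job is handed in; nothing more can be done
None
```

All three shut pairs lie in the trays of their length, the open pairs and the brush did not move, and the job was handed in at about 18 s; the hand-in returned no verdict.

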